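Line up the flower pots by height

ROBOT

A 7-joint arm with a two-finger parallel gripper is mounted at the origin on the work surface. World frame = base frame: x ahead of the robot, y to its left, z up, the work surface at z = 0. Lengths are in m, angles in rad, forces in N, time in s.
With the tool pointing down it reaches from about 0.425 to 0.8 m from the base axis. Payload 8.3 kg.
Tool frame: the origin (TCP) lies midway between the tips of the shut fingers; the grasp point (between the pads) lies arm.grasp_offset behind it (arm.grasp_offset is the distance from the TCP to the grasp point, in m); z points along the fingers, y is the direction in which the jaws open and shut (so a half turn about z gives the same grasp; the last joint's range is limited). The gripper opens to 85 mm and grips with 20 to 120 N. Pads are 22 mm wide; open, the fingers measure 114 mm over their backs; the gripper's body (76 mm by 85 mm) begins 54 mm behind the grasp point. The pads swing forward as they close: fully open they stand 13 mm farther back than shut.
Start: joints at [1.097, 0.383, 0.016, 1.37, -0.006, 1.388, -0.046], TCP at [0.25, -0.573, 0.231] pointing down, gripper open.
Joint ranges: [-2.95, 2.95], [-0.25, 2.06], [-1.52, 1.56], [0.18, 2.33], [-1.44, 4.58], [0.02, 2.06], [-3.01, 3.01]. Speed limits (rad/s): [2.39, 2.39, 3.01, 3.01, 3.14, 3.14, 3.14].

INTERFACE

Orientations are given as a unit quaternion [x, y, z, w].
In Python, from workcell import arm gives the robot as it stands.
- The arm moves only by the shell command python3 -m handwheel 'ROWS' [FORCE]. ROWS is JSON, a list of rows, each an object of numbers: "tx", "ty", "tz": the shift along the world's x, y, z in m; "rx", "ry", "rz": the turn, a rotation vector about the world's x, y, z in rad; "jaw": the finger opening in m, from 0 to 0.0854. A call has 1 to 5 rows; each row shifts and turns the commanded pose from where the row before left it; what a row does not reach is not made up. A row lasts 1/10 s, in which the tool goes at most 50 mm and 8.59 degrees, less where a joint would pass 70% of its speed; a pose out of reach is approached as far as the arm can. A call is refused whole if a number of a shift passes 0.05 or a number of a turn 0.15, either way. A call with a gripper value outside its range is refused whole. The fingers move at their own pace and stop on an object; FORCE is the grip in N (left out, the last holds). Time passes only in rows, so rows that do not move let the fingers close. It gives the time, the measured TCP pose, the force and the opening at its end, in the units of the state.
- arm.read_state(): the state, without advancing time (a new reading comes with each control period).
- arm.camera(name): name is "side" or "top"; returns a dict with "color" (384x512x3 uint8, blue, green, red), "fx", "fy", "cx", "cy" (pixels), "position" and "rotation" of the camera in the world. Camera axes: x right, y down, z forward; pixel columns grow to the right and rows downward; lengths in m; the calibration is good to about 2 mm. A picture is of the moment at which its call begins. There is no depth.
- arm.job_done(): hands the job in, once; it reports no verdict.
The state is a dict: "time": time; "joints": joint angles; "qvel": joint speeds; "effort": joint torques, N m; "ee_pos": TCP position; "ee_rot": TCP orientation; "contact_force": force on the tool from outside, world axes, zero at the start; "ft_torque": the same for the moment, N m; "gripper_width": opening from 0.0 (shut) to 1.0 (fully open).
Only numpy, scipy, OpenCV 4.12 (cv2) and the standard library are available. Lean on these libraries where they do the work, as an engineer would, in place of code of your own. Each camera call takes 0.05 s, during which the arm holds its last target.

TASK

Set the four terracotta flower pots out on the plywood display board, each standing upright in the middle of its own grey felt pad, in order of height: the tallest on the pad next to the dark wooden bookend, the shortest on the pad at the far end from it. The tallest pot starts nested in the shortest one, so it has to be lifted up and out of there before the shortest can be moved. Do not tip any pot over, and leave the green glass jar where it is.

Things in the scene. Friction and masses are not known exactly. Their poses are not given: they have to be found in the camera images.
- pot_45: terracotta flower pot, loose, round, open-topped and hollow: 45 mm high, 66 mm across its upright rim band (the top 18 mm, the widest part), tapering to 54 mm across its foot; wall 3.5 mm. Origin: centre of its underside, z up its axis. The shortest and widest; the tallest pot starts standing loosely inside it, on its inner floor 6 mm above its underside (inside width 47 mm at the floor, 59 mm at the mouth). It starts standing on the work surface (z = 0).
- pot_65: terracotta flower pot, loose, round, open-topped and hollow: 65 mm high, 60 mm across its upright rim band (the top 18 mm, the widest part), tapering to 44 mm across its foot; wall 3.5 mm. Origin: centre of its underside, z up its axis. Second shortest. It starts standing on the work surface (z = 0).
- pot_85: terracotta flower pot, loose, round, open-topped and hollow: 85 mm high, 56 mm across its upright rim band (the top 18 mm, the widest part), tapering to 42 mm across its foot; wall 3.5 mm. Origin: centre of its underside, z up its axis. Second tallest. It starts standing on the work surface (z = 0).
- pot_110: terracotta flower pot, loose, round, open-topped and hollow: 110 mm high, 50 mm across its upright rim band (the top 18 mm, the widest part), tapering to 38 mm across its foot; wall 3.5 mm. Origin: centre of its underside, z up its axis. The tallest and slimmest; starts upright inside the shortest pot with a few mm of play all round, its top 116 mm above the work surface.
- pad_1: round grey felt pad, fixed, 70 mm across and 2 mm thick, on the plywood board (board 110 x 385 x 12 mm, fixed). The four pads stand in a straight row 95 mm apart in the order pad_1, pad_2, pad_3, pad_4 (this is one end of the row). Origin: centre of the pad's top face, 14 mm above the work surface; y runs along the row from pad_1 towards pad_4, z up.
- pad_2: round grey felt pad, fixed, 70 mm across and 2 mm thick, on the plywood board (board 110 x 385 x 12 mm, fixed). The four pads stand in a straight row 95 mm apart in the order pad_1, pad_2, pad_3, pad_4. Origin: centre of the pad's top face, 14 mm above the work surface; y runs along the row from pad_1 towards pad_4, z up.
- pad_3: round grey felt pad, fixed, 70 mm across and 2 mm thick, on the plywood board (board 110 x 385 x 12 mm, fixed). The four pads stand in a straight row 95 mm apart in the order pad_1, pad_2, pad_3, pad_4. Origin: centre of the pad's top face, 14 mm above the work surface; y runs along the row from pad_1 towards pad_4, z up.
- pad_4: round grey felt pad, fixed, 70 mm across and 2 mm thick, on the plywood board (board 110 x 385 x 12 mm, fixed). The four pads stand in a straight row 95 mm apart in the order pad_1, pad_2, pad_3, pad_4 (this is the other end of the row). Origin: centre of the pad's top face, 14 mm above the work surface; y runs along the row from pad_1 towards pad_4, z up.
- bookend: dark wooden bookend, fixed, an upside-down T: foot 100 x 50 x 12 mm, upright 100 mm wide, 18 mm thick, its top 112 mm above the work surface. It stands on the work surface just beyond one end of the board, about 88 mm from the end pad: beside pad_1 or beside pad_4, which varies. A low blank card in a metal holder (42 mm high) stands at the other end. Origin: centre of the underside; y runs along the row of pads.
- jar: bystander: closed green glass jar with a steel lid, loose, 58 mm across, 75 mm high, standing among the pots on the work surface. Origin: centre of the underside.
Mind the look-alikes: they are no part of the job. Leave any blue or yellow look-alike of the pot_65 alone.

How it is judged:
By the outcome, as a careful person would: the job done as asked, in the order asked, and still so for the second after the job is handed in, with the robot touching nothing.
It also fails if it takes over 101 s, if anything falls off the work surface, if the arm or the gripper's body presses on something with over 40 N, if the wrist force passes 120 N, or if a joint passes its speed limit or range.

## Working session

There is one attempt and no reset: what is moved stays moved. The work goes in short steps, Python scripts to look and compute and a shell command to move; the robot and the scene stay as the last step left them, time stands still between calls to the robot, and variables do not carry over. Pictures are saved under pics/ and viewed, and the job is handed in when it is done.

```bash
mkdir -p pics; ls
python3 - <<'E'
from workcell import arm
import cv2
print(arm.grasp_offset); s=arm.read_state(); print(s)
for n in("side","top"):
    c=arm.camera(n); cv2.imwrite(f"pics/{n}0.png",c["color"]); print(n,c["fx"],c["fy"],c["cx"],c["cy"],c["position"],c["rotation"])
E
```

```text
pics
0.0187
{'time': 0.0, 'joints': array([ 1.09709398,  0.38424379,  0.0163482 ,  1.37115443, -0.00631857,
        1.38818939, -0.04650004]), 'qvel': array([ 0.00011304,  0.00070458,  0.00049939, -0.00114548, -0.00038292,
       -0.00137276,  0.00020854]), 'effort': array([ 9.49968398e-05, -6.27595854e+01,  8.43380168e-01, -3.71829879e+01,
        1.61053624e-02,  1.42133966e-02, -3.02393332e-06]), 'ee_pos': array([ 0.24944386, -0.57251923,  0.23027501]), 'ee_rot': array([ 9.78970188e-01,  2.04001040e-01, -2.02120708e-04, -9.52181095e-04]), 'contact_force': array([ 0.01853728, -0.02802224,  0.4552341 ]), 'ft_torque': array([-0.01116172, -0.0649903 ,  0.0077172 ]), 'gripper_width': 0.9981401346821588}
side 416.498830276583 416.498830276583 254.9171054988823 187.5119598588443 [0.3151876  0.62086801 0.80893738] [-0.18338587  0.92527713 -0.32735696  0.05540097]
top 459.365468104221 459.365468104221 250.5031392982024 198.95398849479741 [0.44693003 0.02871319 0.9418065 ] [ 0.71543104 -0.69698295  0.04102255 -0.02627461]
```

View pics/top0.png

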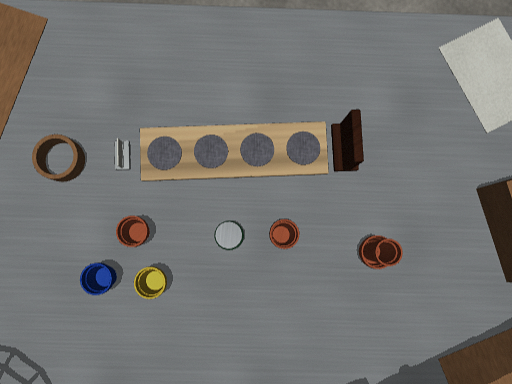

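View pics/side0.png

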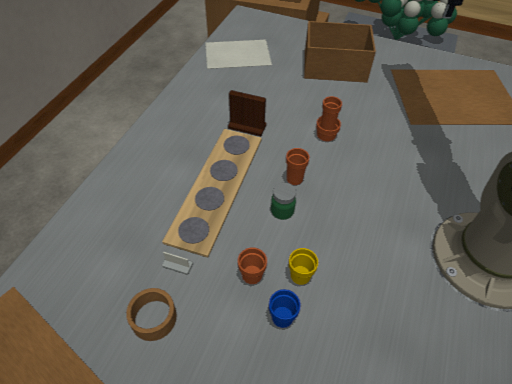

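The top view shows the bookend at the right end (356,140), with the pads at (303,148), (257,150), (211,151) and (164,153). The nested pair is at about (380,251), pot_85 at (284,233), pot_65 at (132,231) and the jar at (229,235). Blue (98,278) and yellow (150,282) are the look-alikes. Next I'll measure positions.

```bash
cat > h.py <<'E'
import numpy as np, cv2
from scipy.spatial.transform import Rotation as R
from scipy.optimize import least_squares
def rays(c,uv):
    uv=np.atleast_2d(uv).astype(float)
    d=np.c_[(uv[:,0]-c["cx"])/c["fx"],(uv[:,1]-c["cy"])/c["fy"],np.ones(len(uv))]
    rot=np.array(c["rotation"]); M=R.from_quat(rot).as_matrix() if rot.size==4 else rot.reshape(3,3)
    return d@M.T
def plane(c,uv,z):
    d=rays(c,uv);p=np.array(c["position"]);return (p+d*((z-p[2])/d[:,2])[:,None])[:,:2]
def proj(c,P):
    M=R.from_quat(c["rotation"]).as_matrix();q=(np.atleast_2d(P)-c["position"])@M
    return np.c_[q[:,0]/q[:,2]*c["fx"]+c["cx"],q[:,1]/q[:,2]*c["fy"]+c["cy"]]
def potmask(c):
    h=cv2.cvtColor(c["color"],cv2.COLOR_BGR2HSV);H,S,V=[h[...,i].astype(int) for i in range(3)]
    m=(((H<12)|(H>174))&(S>120)&(V>70)).astype(np.uint8)*255
    return m
def blobs(m,lo,hi):
    cs,_=cv2.findContours(m,cv2.RETR_EXTERNAL,cv2.CHAIN_APPROX_NONE)
    return [k for k in cs if lo<cv2.contourArea(k)<hi]
def rimfit(c,k,z,r):
    # far half (from camera) of outer contour projected on rim plane, known radius
    P=plane(c,k[:,0,:],z);cam=np.array(c["position"])[:2]
    ctr=P.mean(0)
    for _ in range(5):
        u=(ctr-cam)/np.linalg.norm(ctr-cam)
        Q=P[(P-ctr)@u>0.0]
        s=least_squares(lambda x:np.hypot(*(Q-x).T)-r,ctr,loss="soft_l1",f_scale=.001)
        ctr=s.x
    return ctr,np.sqrt(np.mean(s.fun**2))
E
python3 - <<'E'
from workcell import arm
from h import *
hs={45:.033,65:.03,85:.028,110:.025}
for n in("top","side"):
    c=arm.camera(n)
    for k in blobs(potmask(c),200,4000):
        x,y,w,h=cv2.boundingRect(k);print(n,(x,y,w,h))
        for H,r in hs.items():
            z=H/1000+(.006 if H==110 else 0)
            ct,e=rimfit(c,k,z,r);print("  ",H,ct.round(4),"rms mm",round(e*1e3,2))
    g=cv2.cvtColor(c["color"],cv2.COLOR_BGR2HSV)
    if n=="top":
        m=np.zeros(g.shape[:2],np.uint8);roi=np.s_[128:178,142:326]
        m[roi]=((g[...,1]<70)&(g[...,2]<140))[roi]*255
        m=cv2.morphologyEx(m,cv2.MORPH_OPEN,np.ones((3,3)))
        for k in blobs(m,300,3000):
            M=cv2.moments(k);uv=(M["m10"]/M["m00"],M["m01"]/M["m00"])
            p=plane(c,uv,.014)[0];e=plane(c,k[:,0,:],.014);print("pad",np.round(uv,1),p.round(4),(2*np.hypot(*(e-p).T).mean()).round(4))
        for nm,uv,z in(("jar",(229,235),.075),("bookend top",(356,140),.112)):print(nm,plane(c,uv,z).round(3))
E
```

```text
top (361, 236, 42, 33)
   45 [ 0.4362 -0.2519] rms mm 3.61
   65 [ 0.4367 -0.2483] rms mm 2.51
   85 [ 0.4368 -0.2436] rms mm 1.88
   110 [ 0.437  -0.2361] rms mm 0.96
top (270, 219, 29, 30)
   45 [ 0.4655 -0.0499] rms mm 2.58
   65 [ 0.4656 -0.0509] rms mm 1.38
   85 [ 0.4656 -0.0506] rms mm 0.79
   110 [ 0.4656 -0.0502] rms mm 0.63
top (116, 216, 31, 31)
   45 [0.4638 0.2361] rms mm 2.16
   65 [0.4638 0.2342] rms mm 1.03
   85 [0.4637 0.2311] rms mm 0.58
   110 [0.4633 0.2263] rms mm 0.77
pad [164.  152.7] [0.6258 0.1894] 0.0683
pad [210.5 151. ] [0.6321 0.0947] 0.068
pad [256.7 149.2] [6.385e-01 2.000e-04] 0.0682
pad [302.8 147.7] [ 0.6445 -0.0944] 0.0679
jar [[0.461 0.05 ]]
bookend top [[ 0.641 -0.18 ]]
side (238, 248, 29, 36)
   45 [0.4651 0.2314] rms mm 2.0
   65 [0.4621 0.2392] rms mm 0.98
   85 [0.4586 0.2481] rms mm 0.6
   110 [0.4532 0.2619] rms mm 0.82
side (286, 148, 23, 37)
   45 [ 0.4716 -0.0826] rms mm 2.98
   65 [ 0.4681 -0.0667] rms mm 1.93
   85 [ 0.4642 -0.0496] rms mm 1.36
   110 [ 0.4585 -0.023 ] rms mm 0.77
side (317, 96, 25, 45)
   45 [ 0.4468 -0.3156] rms mm 3.59
   65 [ 0.4438 -0.2935] rms mm 2.74
   85 [ 0.4407 -0.2703] rms mm 2.02
   110 [ 0.4358 -0.2343] rms mm 1.44
```

All heights, sizes and spacings match the given values: pads 94.8 mm apart and 68 mm wide. First I'll move above the tallest pot.

```bash
python3 -m handwheel '[{"tx":0.0187,"ty":0.0337,"rz":-0.069},{"tx":0.0187,"ty":0.0337,"rz":-0.069},{"tx":0.0187,"ty":0.0337,"rz":-0.069},{"tx":0.0187,"ty":0.0337,"rz":-0.069},{"tx":0.0187,"ty":0.0337,"rz":-0.069}]' 40
python3 -m handwheel '[{"tx":0.0187,"ty":0.0337},{"tx":0.0187,"ty":0.0337},{"tx":0.0187,"ty":0.0337},{"tx":0.0187,"ty":0.0337},{"tx":0.0187,"ty":0.0337}]'
python3 -m handwheel '[{},{}]'
```

```text
schema error: expected keys tx, ty, tz, rx, ry, rz, jaw
schema error: expected keys tx, ty, tz, rx, ry, rz, jaw
schema error: expected keys tx, ty, tz, rx, ry, rz, jaw
```

```bash
python3 -m handwheel '[{"tx":0.0187,"ty":0.0337,"tz":0,"rx":0,"ry":0,"rz":-0.069,"jaw":0.085},{"tx":0.0187,"ty":0.0337,"tz":0,"rx":0,"ry":0,"rz":-0.069,"jaw":0.085},{"tx":0.0187,"ty":0.0337,"tz":0,"rx":0,"ry":0,"rz":-0.069,"jaw":0.085},{"tx":0.0187,"ty":0.0337,"tz":0,"rx":0,"ry":0,"rz":-0.069,"jaw":0.085},{"tx":0.0187,"ty":0.0337,"tz":0,"rx":0,"ry":0,"rz":-0.069,"jaw":0.085}]' 40
```

```text
time: 0.7
ee_pos: [0.3436, -0.4029, 0.2312]
ee_rot: [1.0, 0.032, -0.0, -0.0]
contact_force: [0.7, -0.4, 0.4]
gripper_width: 0.994
```

```bash
python3 -m handwheel '[{"tx":0.0187,"ty":0.0337,"tz":0,"rx":0,"ry":0,"rz":0,"jaw":0.085},{"tx":0.0187,"ty":0.0337,"tz":0,"rx":0,"ry":0,"rz":0,"jaw":0.085},{"tx":0.0187,"ty":0.0337,"tz":0,"rx":0,"ry":0,"rz":0,"jaw":0.085},{"tx":0.0187,"ty":0.0337,"tz":0,"rx":0,"ry":0,"rz":0,"jaw":0.085},{"tx":0.0187,"ty":0.0337,"tz":0,"rx":0,"ry":0,"rz":0,"jaw":0.085}]'
python3 -m handwheel '[{"tx":0,"ty":0,"tz":0,"rx":0,"ry":0,"rz":0,"jaw":0.085},{"tx":0,"ty":0,"tz":0,"rx":0,"ry":0,"rz":0,"jaw":0.085}]'
```

```text
time: 1.2
ee_pos: [0.4371, -0.2345, 0.2313]
ee_rot: [0.999, 0.033, 0.0, 0.0]
contact_force: [0.4, -1.0, -0.1]
gripper_width: 0.995
time: 1.4
ee_pos: [0.4369, -0.2351, 0.2312]
ee_rot: [0.999, 0.034, -0.0, 0.0]
contact_force: [-0.6, -0.6, -0.2]
gripper_width: 0.995
```

```bash
python3 -m handwheel '[{"tx":0,"ty":0,"tz":-0.04,"rx":0,"ry":0,"rz":0,"jaw":0.085},{"tx":0,"ty":0,"tz":-0.04,"rx":0,"ry":0,"rz":0,"jaw":0.085},{"tx":0,"ty":0,"tz":-0.035,"rx":0,"ry":0,"rz":0,"jaw":0.085},{"tx":0,"ty":0,"tz":-0.02,"rx":0,"ry":0,"rz":0,"jaw":0.085},{"tx":0,"ty":0,"tz":-0.01,"rx":0,"ry":0,"rz":0,"jaw":0.085}]'
python3 -m handwheel '[{"tx":0,"ty":0,"tz":0,"rx":0,"ry":0,"rz":0,"jaw":0.06},{"tx":0,"ty":0,"tz":0,"rx":0,"ry":0,"rz":0,"jaw":0.055},{"tx":0,"ty":0,"tz":0,"rx":0,"ry":0,"rz":0,"jaw":0.045},{"tx":0,"ty":0,"tz":0,"rx":0,"ry":0,"rz":0,"jaw":0.04},{"tx":0,"ty":0,"tz":0,"rx":0,"ry":0,"rz":0,"jaw":0.04}]' 40
python3 - <<'E'
from workcell import arm
import cv2
a=[arm.camera(n)["color"][40:240,200:456] for n in("side","top")]
cv2.imwrite("pics/g1.png",cv2.resize(cv2.hconcat(a),None,fx=1.5,fy=1.5))
E
```

```text
time: 1.9
ee_pos: [0.4345, -0.2369, 0.084]
ee_rot: [0.999, 0.032, -0.002, -0.001]
contact_force: [-0.3, -0.6, -0.2]
gripper_width: 0.997
time: 2.4
ee_pos: [0.4378, -0.2368, 0.0881]
ee_rot: [0.999, 0.033, 0.002, 0.001]
contact_force: [-0.9, -2.1, 7.3]
gripper_width: 0.57
```

View pics/g1.png

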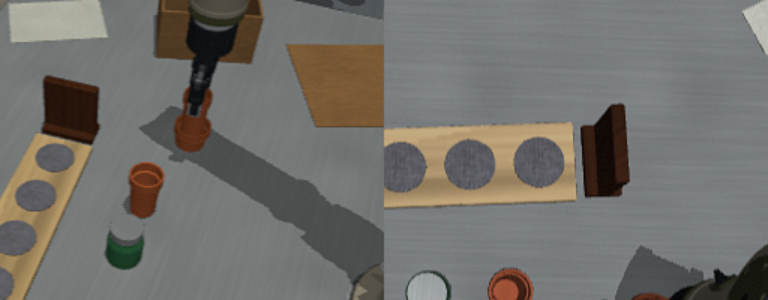

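```bash
python3 -m handwheel '[{"tx":0,"ty":0,"tz":0,"rx":0,"ry":0,"rz":0,"jaw":0.04},{"tx":0,"ty":0,"tz":0.01,"rx":0,"ry":0,"rz":0,"jaw":0.04},{"tx":0,"ty":0,"tz":0.02,"rx":0,"ry":0,"rz":0,"jaw":0.04},{"tx":0,"ty":0,"tz":0.03,"rx":0,"ry":0,"rz":0,"jaw":0.04},{"tx":0,"ty":0,"tz":0.02,"rx":0,"ry":0,"rz":0,"jaw":0.04}]'
python3 - <<'E'
from workcell import arm
import cv2
print(arm.read_state()["ee_pos"],arm.read_state()["contact_force"])
cv2.imwrite("pics/g2.png",cv2.resize(arm.camera("side")["color"][40:240,240:440],None,fx=3,fy=3))
E
```

```text
time: 3.0
ee_pos: [0.4369, -0.2359, 0.1687]
ee_rot: [0.999, 0.033, 0.001, 0.0]
contact_force: [0.5, 0.0, -1.9]
gripper_width: 0.573
[ 0.43691259 -0.23591002  0.16865555] [ 0.52487237  0.00291756 -1.88035257]
```

View pics/g2.png

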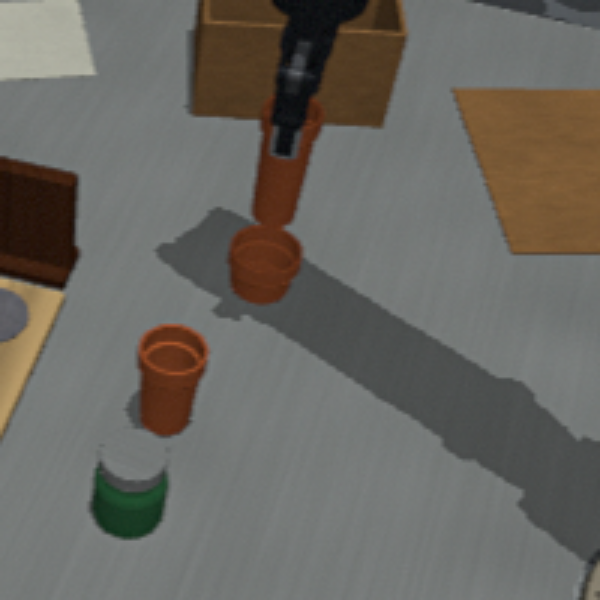

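Pot_110 hangs clear of pot_45 (side view: lifted pot above the short one, pot_85 untouched). Next it goes to the bookend pad.

```bash
python3 -m handwheel '[{"tx":0.02,"ty":0.0135,"tz":0.02,"rx":0,"ry":0,"rz":0,"jaw":0.04},{"tx":0.03,"ty":0.02,"tz":0.02,"rx":0,"ry":0,"rz":0,"jaw":0.04},{"tx":0.03,"ty":0.02,"tz":0,"rx":0,"ry":0,"rz":0,"jaw":0.04},{"tx":0.03,"ty":0.02,"tz":0,"rx":0,"ry":0,"rz":0,"jaw":0.04},{"tx":0.03,"ty":0.02,"tz":0,"rx":0,"ry":0,"rz":0,"jaw":0.04}]'
python3 -m handwheel '[{"tx":0.03,"ty":0.02,"tz":0,"rx":0,"ry":0,"rz":0,"jaw":0.04},{"tx":0.02,"ty":0.015,"tz":0,"rx":0,"ry":0,"rz":0,"jaw":0.04},{"tx":0.0175,"ty":0.013,"tz":0,"rx":0,"ry":0,"rz":0,"jaw":0.04},{"tx":0,"ty":0,"tz":0,"rx":0,"ry":0,"rz":0,"jaw":0.04},{"tx":0,"ty":0,"tz":0,"rx":0,"ry":0,"rz":0,"jaw":0.04}]'
python3 - <<'E'
from workcell import arm
import cv2
c=arm.camera("side")
cv2.imwrite("pics/g3.png",cv2.resize(c["color"][60:260,150:350],None,fx=3,fy=3))
c=arm.camera("top")
cv2.imwrite("pics/g3t.png",cv2.resize(c["color"][60:300,200:450],None,fx=2,fy=2))
print(arm.read_state()["ee_pos"])
E
```

```text
time: 3.55
ee_pos: [0.5774, -0.1416, 0.2065]
ee_rot: [0.999, 0.033, -0.0, -0.0]
contact_force: [0.3, 0.2, -1.7]
gripper_width: 0.566
time: 4.05
ee_pos: [0.6438, -0.0941, 0.2057]
ee_rot: [0.999, 0.033, -0.001, -0.0]
contact_force: [-0.7, 0.0, -1.9]
gripper_width: 0.566
[ 0.64339115 -0.09556857  0.20622421]
```

View pics/g3.png

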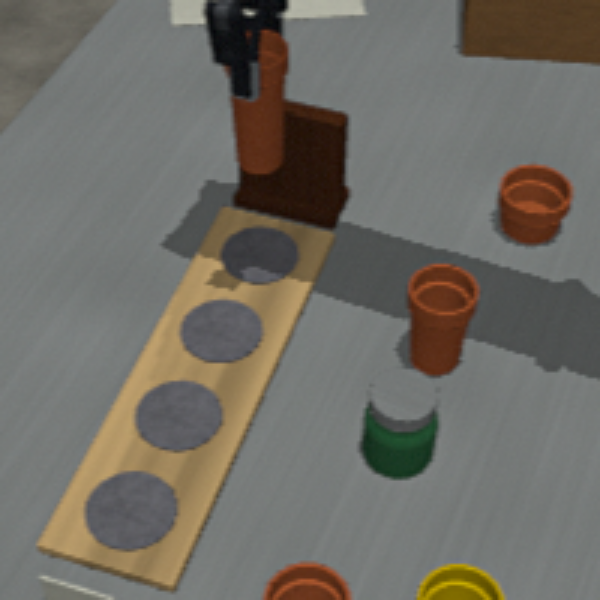

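View pics/g3t.png

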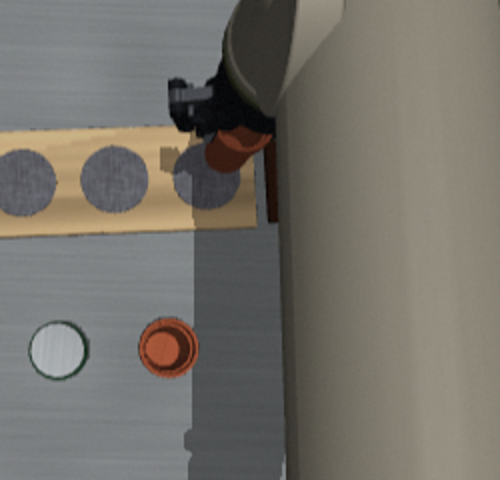

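Side view: pot_110 hangs upright over the end pad (foot at about (237,113) in the full image), with pot_45 still standing. I'll lower it.

```bash
python3 -m handwheel '[{"tx":0,"ty":0,"tz":-0.03,"rx":0,"ry":0,"rz":0,"jaw":0.04},{"tx":0,"ty":0,"tz":-0.03,"rx":0,"ry":0,"rz":0,"jaw":0.04},{"tx":0,"ty":0,"tz":-0.025,"rx":0,"ry":0,"rz":0,"jaw":0.04},{"tx":0,"ty":0,"tz":-0.015,"rx":0,"ry":0,"rz":0,"jaw":0.04},{"tx":0,"ty":0,"tz":0,"rx":0,"ry":0,"rz":0,"jaw":0.04}]'
python3 - <<'E'
from workcell import arm
from h import *
c=arm.camera("side")
cv2.imwrite("pics/g4.png",cv2.resize(c["color"][80:200,180:300],None,fx=5,fy=5))
print(arm.read_state()["ee_pos"], proj(c,[[.6445,-.0944,.014],[.6445,-.0944,.024]]))
E
```

```text
time: 4.65
ee_pos: [0.6422, -0.0954, 0.1041]
ee_rot: [0.999, 0.032, -0.002, -0.0]
contact_force: [0.8, 0.6, -0.7]
gripper_width: 0.565
[ 0.64344711 -0.09518105  0.10604422] [[236.03369137 144.07263941]
 [235.96653519 141.40372228]]
```

View pics/g4.png

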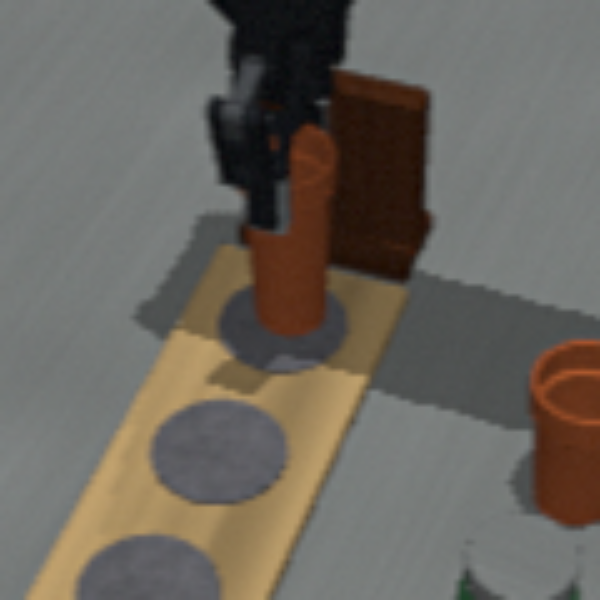

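```bash
cat >> h.py <<'E'
def footfit(c,k,z,r):
    # near-side bottom of silhouette: foot circle, points nearest the camera
    P=plane(c,k[:,0,:],z);cam=np.array(c["position"])[:2]
    u=(P.mean(0)-cam);u/=np.linalg.norm(u)
    i=np.argmin(P@u);ctr=P[i]+u*r
    for _ in range(6):
        Q=P[(P-ctr)@u<-0.35*r]
        s=least_squares(lambda x:np.hypot(*(Q-x).T)-(r-.0006),ctr,loss="soft_l1",f_scale=.001);ctr=s.x
    return ctr,np.sqrt(np.mean(s.fun**2))
E
python3 - <<'E'
from workcell import arm
from h import *
c=arm.camera("side")
for k in blobs(potmask(c),150,4000):
    x,y,w,h=cv2.boundingRect(k);print((x,y,w,h),[ (z,r,*[np.round(q,4) for q in footfit(c,k,z,r)]) for z,r in((.026,.019),(0,.021),(0,.022),(0,.027))])
c2=dict(c);c2["color"]=cv2.imread("pics/side0.png")
g=cv2.cvtColor(c2["color"],cv2.COLOR_BGR2HSV)
poly=proj(c,[[x,y,.012] for x,y in((.692,-.145),(.592,-.14),(.575,.235),(.675,.24))])
m0=np.zeros(g.shape[:2],np.uint8);cv2.fillPoly(m0,[poly.astype(np.int32)],255)
m=((g[...,1]<70)&(g[...,2]<140)).astype(np.uint8)*255&m0
m=cv2.morphologyEx(m,cv2.MORPH_OPEN,np.ones((3,3)))
for k in blobs(m,200,3000):
    (a,b)=cv2.fitEllipse(k)[0];e=plane(c,k[:,0,:],.014)
    s=least_squares(lambda x:np.hypot(*(e-x).T)-.0345,e.mean(0));print("pad",(a,b),s.x.round(4),s.fun.std().round(5))
E
```

```text
(238, 248, 29, 36) [(0.026, 0.019, array([0.4581, 0.25  ]), np.float64(0.0007)), (0, 0.021, array([0.4635, 0.2362]), np.float64(0.0006)), (0, 0.022, array([0.4638, 0.235 ]), np.float64(0.0008)), (0, 0.027, array([0.4662, 0.2296]), np.float64(0.0017))]
(286, 148, 24, 37) [(0.026, 0.019, array([ 0.4609, -0.0317]), np.float64(0.0006)), (0, 0.021, array([ 0.4662, -0.055 ]), np.float64(0.0007)), (0, 0.022, array([ 0.4661, -0.0562]), np.float64(0.0009)), (0, 0.027, array([ 0.4671, -0.062 ]), np.float64(0.0022))]
(317, 115, 24, 26) [(0.026, 0.019, array([ 0.4312, -0.2074]), np.float64(0.0014)), (0, 0.021, array([ 0.4351, -0.2365]), np.float64(0.0011)), (0, 0.022, array([ 0.4351, -0.2377]), np.float64(0.001)), (0, 0.027, array([ 0.436 , -0.2434]), np.float64(0.0009))]
(229, 104, 18, 43) [(0.026, 0.019, array([ 0.6421, -0.0962]), np.float64(0.001)), (0, 0.021, array([ 0.6537, -0.1216]), np.float64(0.0011)), (0, 0.022, array([ 0.6542, -0.1229]), np.float64(0.0016)), (0, 0.027, array([ 0.6565, -0.1283]), np.float64(0.0033))]
pad (193.24447631835938, 229.6913604736328) [0.6249 0.1904] 0.00069
pad (209.15609741210938, 198.08033752441406) [0.6312 0.0958] 0.00071
pad (223.4328155517578, 169.97361755371094) [0.6372 0.0014] 0.00076
pad (236.2567596435547, 144.63018798828125) [ 0.6433 -0.0933] 0.001
```

```bash
python3 -m handwheel '[{"tx":0.0015,"ty":0.0015,"tz":-0.004,"rx":0,"ry":0,"rz":0,"jaw":0.04},{"tx":0,"ty":0,"tz":-0.004,"rx":0,"ry":0,"rz":0,"jaw":0.04},{"tx":0,"ty":0,"tz":-0.003,"rx":0,"ry":0,"rz":0,"jaw":0.04},{"tx":0,"ty":0,"tz":0,"rx":0,"ry":0,"rz":0,"jaw":0.04}]'; python3 -m handwheel '[{"tx":0,"ty":0,"tz":-0.001,"rx":0,"ry":0,"rz":0,"jaw":0.04},{"tx":0,"ty":0,"tz":0,"rx":0,"ry":0,"rz":0,"jaw":0.04}]'
```

```text
time: 5.15
ee_pos: [0.6464, -0.0929, 0.0962]
ee_rot: [0.999, 0.033, 0.001, 0.0]
contact_force: [0.3, 0.6, 3.0]
gripper_width: 0.566
time: 5.35
ee_pos: [0.6468, -0.093, 0.0962]
ee_rot: [0.999, 0.033, 0.002, 0.0]
contact_force: [-1.1, 0.8, 7.9]
gripper_width: 0.569
```

```bash
python3 -m handwheel '[{"tx":0,"ty":0,"tz":0.001,"rx":0,"ry":0,"rz":0,"jaw":0.053},{"tx":0,"ty":0,"tz":0,"rx":0,"ry":0,"rz":0,"jaw":0.058},{"tx":0,"ty":0,"tz":0,"rx":0,"ry":0,"rz":0,"jaw":0.07},{"tx":0,"ty":0,"tz":0,"rx":0,"ry":0,"rz":0,"jaw":0.08},{"tx":0,"ty":0,"tz":0,"rx":0,"ry":0,"rz":0,"jaw":0.08}]'
python3 -m handwheel '[{"tx":0,"ty":0,"tz":0.02,"rx":0,"ry":0,"rz":0,"jaw":0.085},{"tx":0,"ty":0,"tz":0.03,"rx":0,"ry":0,"rz":0,"jaw":0.085},{"tx":0,"ty":0,"tz":0.03,"rx":0,"ry":0,"rz":0,"jaw":0.085}]'
```

```text
time: 5.85
ee_pos: [0.6455, -0.0929, 0.0951]
ee_rot: [0.999, 0.033, -0.0, -0.0]
contact_force: [-0.6, -0.5, -0.1]
gripper_width: 0.935
time: 6.15
ee_pos: [0.6452, -0.0929, 0.1756]
ee_rot: [0.999, 0.033, -0.001, -0.0]
contact_force: [1.3, 0.0, -0.3]
gripper_width: 0.992
```

```bash
python3 -m handwheel '[{"tx":-0.02,"ty":0.004,"tz":0,"rx":0,"ry":0,"rz":0,"jaw":0.085},{"tx":-0.04,"ty":0.01,"tz":0,"rx":0,"ry":0,"rz":0,"jaw":0.085},{"tx":-0.045,"ty":0.01,"tz":0,"rx":0,"ry":0,"rz":0,"jaw":0.085},{"tx":-0.045,"ty":0.01,"tz":0,"rx":0,"ry":0,"rz":0,"jaw":0.085},{"tx":-0.031,"ty":0.008,"tz":0,"rx":0,"ry":0,"rz":0,"jaw":0.085}]'
python3 -m handwheel '[{"tx":0,"ty":0,"tz":0,"rx":0,"ry":0,"rz":0,"jaw":0.085},{"tx":0,"ty":0,"tz":0,"rx":0,"ry":0,"rz":0,"jaw":0.085}]'
python3 - <<'E'
from workcell import arm
from h import *
c=arm.camera("side")
cv2.imwrite("pics/g5.png",cv2.resize(c["color"][60:260,180:380],None,fx=3,fy=3))
t=arm.camera("top");cv2.imwrite("pics/g5t.png",cv2.resize(t["color"][80:280,200:430],None,fx=2.5,fy=2.5))
for k in blobs(potmask(t),200,4000):
    x,y,w,h=cv2.boundingRect(k);print((x,y,w,h),[np.round(rimfit(t,k,z,r-.0006)[0],4) for z,r in((.124,.025),(.085,.028),(.045,.033))])
for k in blobs(potmask(c),150,4000):
    x,y,w,h=cv2.boundingRect(k);print((x,y,w,h),"rim",[np.round(rimfit(c,k,z,r-.0006)[0],4) for z,r in((.124,.025),(.085,.028),(.045,.033))],"foot",footfit(c,k,.014,.019))
E
```

```text
time: 6.65
ee_pos: [0.4619, -0.0505, 0.175]
ee_rot: [0.999, 0.033, -0.0, 0.0]
contact_force: [-0.0, 0.6, -0.1]
gripper_width: 0.995
time: 6.85
ee_pos: [0.4647, -0.0511, 0.1759]
ee_rot: [0.999, 0.033, 0.001, 0.0]
contact_force: [1.5, -0.7, 0.9]
gripper_width: 0.994
(116, 216, 31, 31) [array([0.4633, 0.2247]), array([0.4639, 0.2318]), array([0.464 , 0.2367])]
(298, 122, 27, 27) [array([ 0.6448, -0.0938]), array([ 0.6524, -0.0983]), array([ 0.6584, -0.1016])]
(238, 248, 29, 36) rim [array([0.4517, 0.2657]), array([0.4589, 0.2474]), array([0.4652, 0.2307])] foot (array([0.46022284, 0.24464322]), np.float64(0.0007321459668566803))
(286, 148, 23, 37) rim [array([ 0.4569, -0.0151]), array([ 0.4645, -0.0493]), array([ 0.4719, -0.0822])] foot (array([ 0.46204219, -0.04127772]), np.float64(0.0006660877399773139))
(317, 115, 24, 26) rim [array([ 0.4234, -0.1536]), array([ 0.429 , -0.1959]), array([ 0.4349, -0.2368])] foot (array([ 0.43337141, -0.21968018]), np.float64(0.001627614736825598))
(226, 106, 20, 43) rim [array([ 0.6432, -0.093 ]), array([ 0.6613, -0.1316]), array([ 0.679 , -0.1692])] foot (array([ 0.64671714, -0.09709606]), np.float64(0.0006933119428992872))
```

View pics/g5.png

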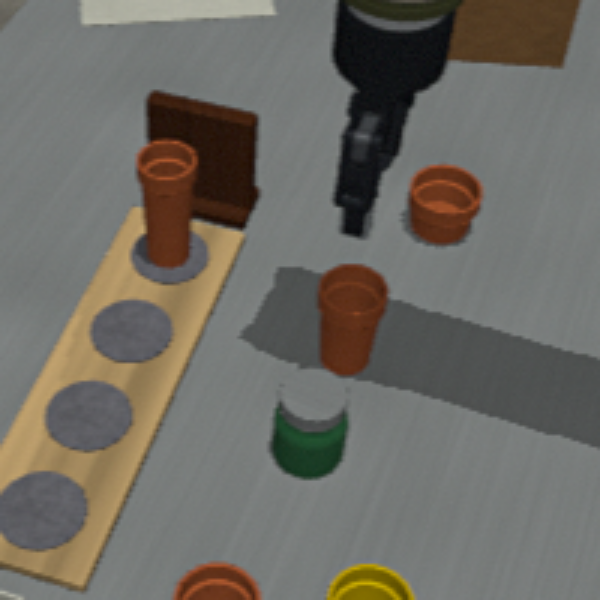

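View pics/g5t.png

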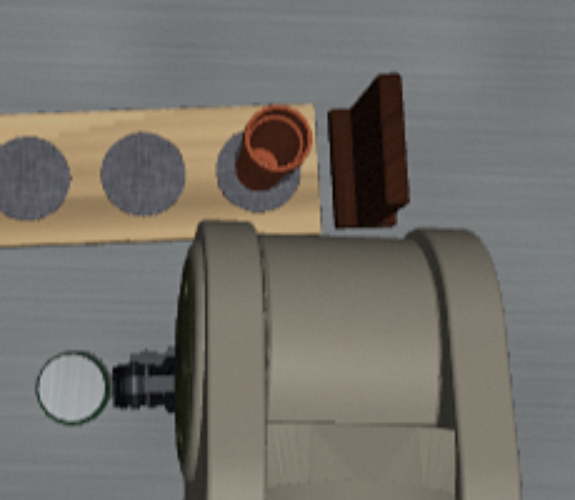

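Pot_110 stands upright and centred: its rim is within 1 mm of the pad in both views. Now pot_85.

```bash
python3 -m handwheel '[{"tx":0,"ty":0,"tz":-0.04,"rx":0,"ry":0,"rz":0,"jaw":0.085},{"tx":0,"ty":0,"tz":-0.04,"rx":0,"ry":0,"rz":0,"jaw":0.085},{"tx":0,"ty":0,"tz":-0.025,"rx":0,"ry":0,"rz":0,"jaw":0.085},{"tx":0,"ty":0,"tz":-0.015,"rx":0,"ry":0,"rz":0,"jaw":0.085},{"tx":0,"ty":0,"tz":0,"rx":0,"ry":0,"rz":0,"jaw":0.085}]'
python3 -m handwheel '[{"tx":0,"ty":0,"tz":0,"rx":0,"ry":0,"rz":0,"jaw":0.065},{"tx":0,"ty":0,"tz":0,"rx":0,"ry":0,"rz":0,"jaw":0.06},{"tx":0,"ty":0,"tz":0,"rx":0,"ry":0,"rz":0,"jaw":0.055},{"tx":0,"ty":0,"tz":0,"rx":0,"ry":0,"rz":0,"jaw":0.045},{"tx":0,"ty":0,"tz":0,"rx":0,"ry":0,"rz":0,"jaw":0.045}]' 40
python3 -m handwheel '[{"tx":0,"ty":0,"tz":0,"rx":0,"ry":0,"rz":0,"jaw":0.045},{"tx":0,"ty":0,"tz":0.01,"rx":0,"ry":0,"rz":0,"jaw":0.045},{"tx":0,"ty":0,"tz":0.03,"rx":0,"ry":0,"rz":0,"jaw":0.045},{"tx":0,"ty":0,"tz":0.03,"rx":0,"ry":0,"rz":0,"jaw":0.045},{"tx":0,"ty":0,"tz":0.01,"rx":0,"ry":0,"rz":0,"jaw":0.045}]'
python3 - <<'E'
from workcell import arm
from h import *
c=arm.camera("side")
cv2.imwrite("pics/g6.png",cv2.resize(c["color"][60:260,180:380],None,fx=3,fy=3))
print(arm.read_state()["ee_pos"])
E
```

```text
time: 7.45
ee_pos: [0.4637, -0.0508, 0.0528]
ee_rot: [0.999, 0.033, -0.002, -0.001]
contact_force: [-0.1, 0.1, -0.8]
gripper_width: 0.991
time: 7.95
ee_pos: [0.4658, -0.0512, 0.0566]
ee_rot: [0.999, 0.033, 0.001, 0.0]
contact_force: [-0.5, -0.1, 6.8]
gripper_width: 0.618
time: 8.45
ee_pos: [0.4661, -0.0509, 0.1387]
ee_rot: [0.999, 0.033, 0.002, 0.0]
contact_force: [0.9, 0.2, -0.9]
gripper_width: 0.621
[ 0.46630869 -0.05103433  0.1388311 ]
```

View pics/g6.png

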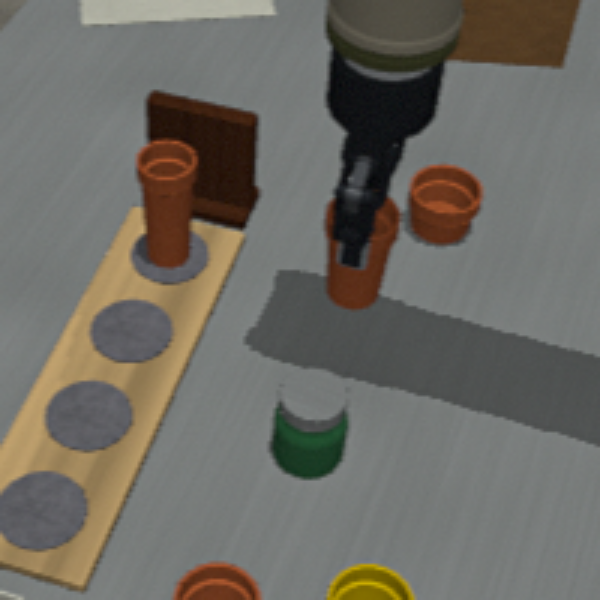

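```bash
python3 -m handwheel '[{"tx":0.02,"ty":0.006,"tz":0,"rx":0,"ry":0,"rz":0,"jaw":0.045},{"tx":0.035,"ty":0.01,"tz":0,"rx":0,"ry":0,"rz":0,"jaw":0.045},{"tx":0.04,"ty":0.012,"tz":0,"rx":0,"ry":0,"rz":0,"jaw":0.045},{"tx":0.04,"ty":0.012,"tz":0,"rx":0,"ry":0,"rz":0,"jaw":0.045},{"tx":0.038,"ty":0.012,"tz":0,"rx":0,"ry":0,"rz":0,"jaw":0.045}]'
python3 -m handwheel '[{"tx":0,"ty":0,"tz":-0.02,"rx":0,"ry":0,"rz":0,"jaw":0.045},{"tx":0,"ty":0,"tz":-0.025,"rx":0,"ry":0,"rz":0,"jaw":0.045},{"tx":0,"ty":0,"tz":-0.01,"rx":0,"ry":0,"rz":0,"jaw":0.045},{"tx":0,"ty":0,"tz":0,"rx":0,"ry":0,"rz":0,"jaw":0.045},{"tx":0,"ty":0,"tz":0,"rx":0,"ry":0,"rz":0,"jaw":0.045}]'
python3 - <<'E'
from workcell import arm
from h import *
c=arm.camera("side")
cv2.imwrite("pics/g7.png",cv2.resize(c["color"][60:260,160:360],None,fx=3,fy=3))
print(arm.read_state()["ee_pos"])
for k in blobs(potmask(c),150,4000):
    x,y,w,h=cv2.boundingRect(k);print((x,y,w,h),"foot",[footfit(c,k,z,.021)[0].round(4) for z in (.025,.023)])
E
```

```text
time: 9.0
ee_pos: [0.6385, 0.0013, 0.1336]
ee_rot: [0.999, 0.033, -0.001, 0.0]
contact_force: [0.8, -0.6, -0.9]
gripper_width: 0.616
time: 9.5
ee_pos: [0.6376, 0.0009, 0.0807]
ee_rot: [0.999, 0.033, 0.0, -0.0]
contact_force: [0.4, 0.4, -1.2]
gripper_width: 0.622
[0.63816791 0.00092331 0.08147448]
(238, 248, 29, 36) foot [array([0.459 , 0.2473]), array([0.4595, 0.2465])]
(317, 115, 24, 26) foot [array([ 0.4321, -0.2107]), array([ 0.4324, -0.2128])]
(215, 107, 31, 66) foot [array([ 0.6374, -0.0015]), array([ 0.6382, -0.003 ])]
```

View pics/g7.png

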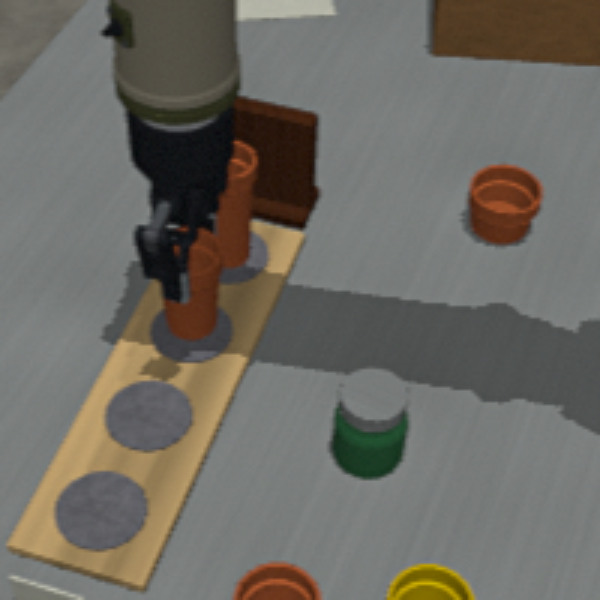

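```bash
python3 -m handwheel '[{"tx":0,"ty":0,"tz":-0.004,"rx":0,"ry":0,"rz":0,"jaw":0.045},{"tx":0,"ty":0,"tz":-0.004,"rx":0,"ry":0,"rz":0,"jaw":0.045},{"tx":0,"ty":0,"tz":-0.003,"rx":0,"ry":0,"rz":0,"jaw":0.045},{"tx":0,"ty":0,"tz":0,"rx":0,"ry":0,"rz":0,"jaw":0.045},{"tx":0,"ty":0,"tz":0,"rx":0,"ry":0,"rz":0,"jaw":0.045}]'
```

```text
time: 10.05
ee_pos: [0.6385, 0.0009, 0.0708]
ee_rot: [0.999, 0.033, 0.001, 0.0]
contact_force: [-1.0, 0.2, 5.5]
gripper_width: 0.623
```

```bash
python3 -m handwheel '[{"tx":0,"ty":0,"tz":0.001,"rx":0,"ry":0,"rz":0,"jaw":0.059},{"tx":0,"ty":0,"tz":0,"rx":0,"ry":0,"rz":0,"jaw":0.065},{"tx":0,"ty":0,"tz":0,"rx":0,"ry":0,"rz":0,"jaw":0.075},{"tx":0,"ty":0,"tz":0,"rx":0,"ry":0,"rz":0,"jaw":0.08},{"tx":0,"ty":0,"tz":0,"rx":0,"ry":0,"rz":0,"jaw":0.08}]'
python3 -m handwheel '[{"tx":0,"ty":0,"tz":0.02,"rx":0,"ry":0,"rz":0,"jaw":0.085},{"tx":0,"ty":0,"tz":0.03,"rx":0,"ry":0,"rz":0,"jaw":0.085},{"tx":0,"ty":0,"tz":0.03,"rx":0,"ry":0,"rz":0,"jaw":0.085}]'
python3 -m handwheel '[{"tx":-0.015,"ty":0.02,"tz":0,"rx":0,"ry":0,"rz":0,"jaw":0.085},{"tx":-0.025,"ty":0.0335,"tz":0,"rx":0,"ry":0,"rz":0,"jaw":0.085},{"tx":-0.0275,"ty":0.0375,"tz":0,"rx":0,"ry":0,"rz":0,"jaw":0.085},{"tx":-0.0275,"ty":0.0375,"tz":0,"rx":0,"ry":0,"rz":0,"jaw":0.085},{"tx":-0.0275,"ty":0.0375,"tz":0,"rx":0,"ry":0,"rz":0,"jaw":0.085}]'
python3 -m handwheel '[{"tx":-0.0275,"ty":0.0365,"tz":0,"rx":0,"ry":0,"rz":0,"jaw":0.085},{"tx":-0.0245,"ty":0.032,"tz":0,"rx":0,"ry":0,"rz":0,"jaw":0.085},{"tx":0,"ty":0,"tz":0,"rx":0,"ry":0,"rz":0,"jaw":0.085},{"tx":0,"ty":0,"tz":0,"rx":0,"ry":0,"rz":0,"jaw":0.085}]'
python3 - <<'E'
from workcell import arm
from h import *
c=arm.camera("side")
cv2.imwrite("pics/g8.png",cv2.resize(c["color"][80:320,160:360],None,fx=2.5,fy=2.5))
t=arm.camera("top");cv2.imwrite("pics/g8t.png",cv2.resize(t["color"][80:330,60:430],None,fx=2,fy=2))
print(arm.read_state()["ee_pos"])
for k in blobs(potmask(t),200,4000):
    x,y,w,h=cv2.boundingRect(k);print((x,y,w,h),[np.round(rimfit(t,k,z,r-.0006)[0],4) for z,r in((.124,.025),(.099,.028),(.045,.033))])
E
```

```text
time: 10.55
ee_pos: [0.6376, 0.0011, 0.0701]
ee_rot: [0.999, 0.033, -0.0, -0.0]
contact_force: [-0.1, -0.7, 0.1]
gripper_width: 0.935
time: 10.85
ee_pos: [0.6371, 0.001, 0.1506]
ee_rot: [0.999, 0.033, -0.001, -0.0]
contact_force: [0.9, 0.3, 0.8]
gripper_width: 0.997
time: 11.35
ee_pos: [0.5139, 0.1683, 0.1504]
ee_rot: [0.999, 0.033, 0.0, -0.0]
contact_force: [-0.2, 0.5, -0.3]
gripper_width: 0.996
time: 11.75
ee_pos: [0.4626, 0.2364, 0.1505]
ee_rot: [0.999, 0.034, 0.0, 0.0]
contact_force: [-0.9, -1.3, 0.6]
gripper_width: 0.992
[0.46390317 0.23438472 0.15022643]
(361, 236, 33, 33) [array([ 0.4368, -0.2208]), array([ 0.4366, -0.2258]), array([ 0.4361, -0.238 ])]
(244, 126, 30, 30) [array([6.345e-01, 2.000e-04]), array([ 6.375e-01, -3.000e-04]), array([ 0.6458, -0.0012])]
(298, 122, 27, 27) [array([ 0.6448, -0.0938]), array([ 0.6485, -0.096 ]), array([ 0.6582, -0.1018])]
```

View pics/g8.png

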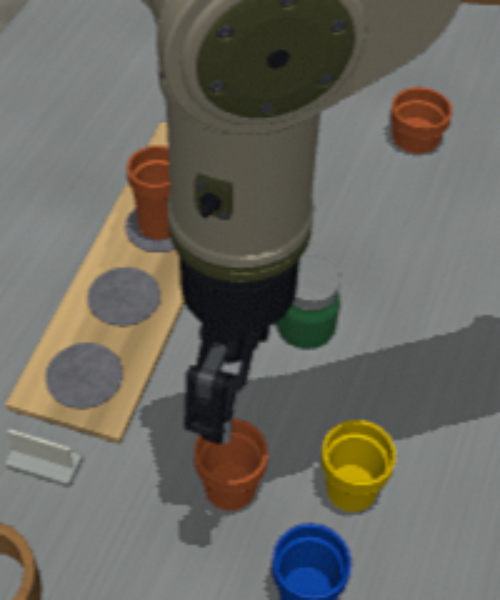

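View pics/g8t.png

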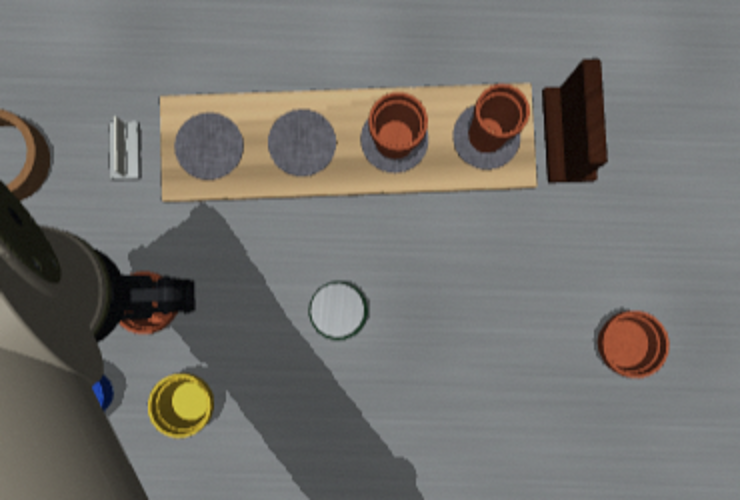

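Pot_85 is within about 1 mm of its pad centre. Next I'll descend on pot_65.

```bash
python3 -m handwheel '[{"tx":0,"ty":0,"tz":-0.04,"rx":0,"ry":0,"rz":0,"jaw":0.085},{"tx":0,"ty":0,"tz":-0.035,"rx":0,"ry":0,"rz":0,"jaw":0.085},{"tx":0,"ty":0,"tz":-0.025,"rx":0,"ry":0,"rz":0,"jaw":0.085},{"tx":0,"ty":0,"tz":-0.015,"rx":0,"ry":0,"rz":0,"jaw":0.085},{"tx":0,"ty":0,"tz":0,"rx":0,"ry":0,"rz":0,"jaw":0.085}]'
python3 -m handwheel '[{"tx":0,"ty":0,"tz":0,"rx":0,"ry":0,"rz":0,"jaw":0.068},{"tx":0,"ty":0,"tz":0,"rx":0,"ry":0,"rz":0,"jaw":0.063},{"tx":0,"ty":0,"tz":0,"rx":0,"ry":0,"rz":0,"jaw":0.058},{"tx":0,"ty":0,"tz":0,"rx":0,"ry":0,"rz":0,"jaw":0.05},{"tx":0,"ty":0,"tz":0,"rx":0,"ry":0,"rz":0,"jaw":0.05}]' 40
python3 -m handwheel '[{"tx":0,"ty":0,"tz":0,"rx":0,"ry":0,"rz":0,"jaw":0.05},{"tx":0,"ty":0,"tz":0.01,"rx":0,"ry":0,"rz":0,"jaw":0.05},{"tx":0,"ty":0,"tz":0.03,"rx":0,"ry":0,"rz":0,"jaw":0.05},{"tx":0,"ty":0,"tz":0.03,"rx":0,"ry":0,"rz":0,"jaw":0.05},{"tx":0,"ty":0,"tz":0.01,"rx":0,"ry":0,"rz":0,"jaw":0.05}]'
python3 - <<'E'
from workcell import arm
from h import *
c=arm.camera("side")
cv2.imwrite("pics/g9.png",cv2.resize(c["color"][80:320,160:360],None,fx=2.5,fy=2.5))
print(arm.read_state()["ee_pos"])
E
```

```text
time: 12.35
ee_pos: [0.4625, 0.2331, 0.0328]
ee_rot: [1.0, 0.032, -0.002, 0.001]
contact_force: [-0.0, -0.8, -0.9]
gripper_width: 0.994
time: 12.85
ee_pos: [0.4644, 0.2358, 0.037]
ee_rot: [0.999, 0.033, 0.002, -0.0]
contact_force: [-1.3, -1.5, 7.2]
gripper_width: 0.673
time: 13.35
ee_pos: [0.4646, 0.2366, 0.1191]
ee_rot: [0.999, 0.033, 0.003, -0.001]
contact_force: [0.6, 0.7, -0.2]
gripper_width: 0.67
[0.46483535 0.2365951  0.11924372]
```

View pics/g9.png

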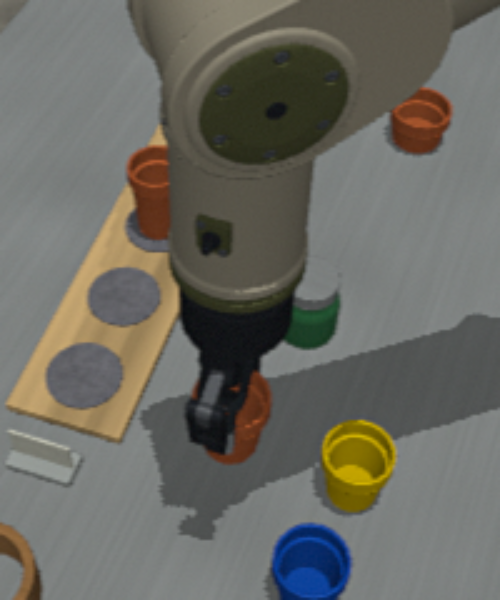

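```bash
python3 -m handwheel '[{"tx":0.012,"ty":-0.01,"tz":0,"rx":0,"ry":0,"rz":0,"jaw":0.05},{"tx":0.024,"ty":-0.02,"tz":0,"rx":0,"ry":0,"rz":0,"jaw":0.05},{"tx":0.028,"ty":-0.0233,"tz":0,"rx":0,"ry":0,"rz":0,"jaw":0.05},{"tx":0.028,"ty":-0.0233,"tz":0,"rx":0,"ry":0,"rz":0,"jaw":0.05},{"tx":0.028,"ty":-0.0233,"tz":0,"rx":0,"ry":0,"rz":0,"jaw":0.05}]'
python3 -m handwheel '[{"tx":0.028,"ty":-0.0233,"tz":0,"rx":0,"ry":0,"rz":0,"jaw":0.05},{"tx":0.0205,"ty":-0.0163,"tz":0,"rx":0,"ry":0,"rz":0,"jaw":0.05},{"tx":0,"ty":0,"tz":-0.02,"rx":0,"ry":0,"rz":0,"jaw":0.05},{"tx":0,"ty":0,"tz":-0.025,"rx":0,"ry":0,"rz":0,"jaw":0.05},{"tx":0,"ty":0,"tz":-0.01,"rx":0,"ry":0,"rz":0,"jaw":0.05}]'
python3 -m handwheel '[{"tx":0,"ty":0,"tz":0,"rx":0,"ry":0,"rz":0,"jaw":0.05},{"tx":0,"ty":0,"tz":0,"rx":0,"ry":0,"rz":0,"jaw":0.05}]'
python3 - <<'E'
from workcell import arm
from h import *
c=arm.camera("side")
cv2.imwrite("pics/g10.png",cv2.resize(c["color"][80:320,140:340],None,fx=2.5,fy=2.5))
print(arm.read_state()["ee_pos"])
for k in blobs(potmask(c),150,4000):
    x,y,w,h=cv2.boundingRect(k);print((x,y,w,h),"foot",[footfit(c,k,z,.022)[0].round(4) for z in (.025,.023)])
E
```

```text
time: 13.9
ee_pos: [0.5838, 0.1327, 0.113]
ee_rot: [0.999, 0.033, -0.001, 0.001]
contact_force: [0.1, 1.2, -0.8]
gripper_width: 0.674
time: 14.4
ee_pos: [0.6296, 0.0938, 0.0553]
ee_rot: [0.999, 0.032, -0.003, 0.001]
contact_force: [-0.4, 0.6, -1.9]
gripper_width: 0.673
time: 14.6
ee_pos: [0.6317, 0.0958, 0.0602]
ee_rot: [0.999, 0.033, -0.0, 0.0]
contact_force: [0.5, 0.4, -0.9]
gripper_width: 0.67
[0.63219467 0.09606222 0.06105872]
(317, 115, 24, 26) foot [array([ 0.4317, -0.2118]), array([ 0.432 , -0.2138])]
(200, 106, 46, 97) foot [array([0.6306, 0.0953]), array([0.6315, 0.0941])]
```

View pics/g10.png

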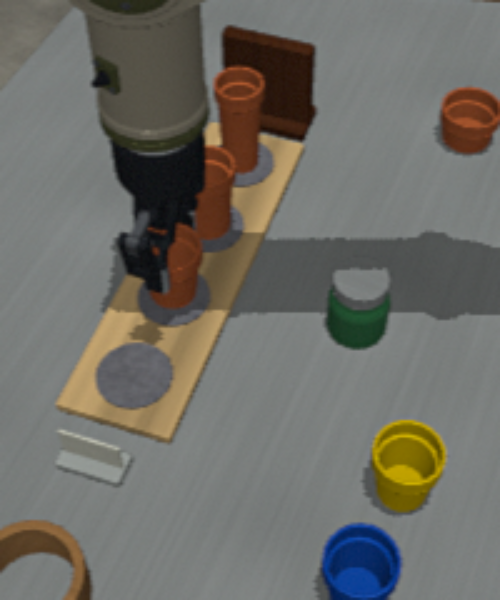

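Side-view foot x of 0.631 matches the pad (0.631, 0.0955), and the pot hangs upright. I'll set it down.

```bash
python3 -m handwheel '[{"tx":0,"ty":0,"tz":-0.004,"rx":0,"ry":0,"rz":0,"jaw":0.05},{"tx":0,"ty":0,"tz":-0.004,"rx":0,"ry":0,"rz":0,"jaw":0.05},{"tx":0,"ty":0,"tz":-0.003,"rx":0,"ry":0,"rz":0,"jaw":0.05},{"tx":0,"ty":0,"tz":0,"rx":0,"ry":0,"rz":0,"jaw":0.05},{"tx":0,"ty":0,"tz":0,"rx":0,"ry":0,"rz":0,"jaw":0.05}]'
```

```text
time: 15.15
ee_pos: [0.6326, 0.0962, 0.0511]
ee_rot: [0.999, 0.033, 0.001, -0.0]
contact_force: [-1.3, -0.6, 9.0]
gripper_width: 0.667
```

```bash
python3 -m handwheel '[{"tx":0,"ty":0,"tz":0.001,"rx":0,"ry":0,"rz":0,"jaw":0.063},{"tx":0,"ty":0,"tz":0,"rx":0,"ry":0,"rz":0,"jaw":0.068},{"tx":0,"ty":0,"tz":0,"rx":0,"ry":0,"rz":0,"jaw":0.075},{"tx":0,"ty":0,"tz":0,"rx":0,"ry":0,"rz":0,"jaw":0.08},{"tx":0,"ty":0,"tz":0,"rx":0,"ry":0,"rz":0,"jaw":0.08}]'
python3 -m handwheel '[{"tx":0,"ty":0,"tz":0.02,"rx":0,"ry":0,"rz":0,"jaw":0.085},{"tx":0,"ty":0,"tz":0.04,"rx":0,"ry":0,"rz":0,"jaw":0.085},{"tx":0,"ty":0,"tz":0.04,"rx":0,"ry":0,"rz":0,"jaw":0.085}]'
python3 -m handwheel '[{"tx":-0.0196,"ty":-0.0333,"tz":0,"rx":0,"ry":0,"rz":0,"jaw":0.085},{"tx":-0.0196,"ty":-0.0333,"tz":0,"rx":0,"ry":0,"rz":0,"jaw":0.085},{"tx":-0.0196,"ty":-0.0333,"tz":0,"rx":0,"ry":0,"rz":0,"jaw":0.085},{"tx":-0.0196,"ty":-0.0333,"tz":0,"rx":0,"ry":0,"rz":0,"jaw":0.085},{"tx":-0.0196,"ty":-0.0333,"tz":0,"rx":0,"ry":0,"rz":0,"jaw":0.085}]'
python3 -m handwheel '[{"tx":-0.0196,"ty":-0.0333,"tz":0,"rx":0,"ry":0,"rz":0,"jaw":0.085},{"tx":-0.0196,"ty":-0.0333,"tz":0,"rx":0,"ry":0,"rz":0,"jaw":0.085},{"tx":-0.0196,"ty":-0.0333,"tz":0,"rx":0,"ry":0,"rz":0,"jaw":0.085},{"tx":-0.0196,"ty":-0.0333,"tz":0,"rx":0,"ry":0,"rz":0,"jaw":0.085},{"tx":-0.0196,"ty":-0.0333,"tz":0,"rx":0,"ry":0,"rz":0,"jaw":0.085}]'
python3 -m handwheel '[{"tx":0,"ty":0,"tz":0,"rx":0,"ry":0,"rz":0,"jaw":0.085},{"tx":0,"ty":0,"tz":0,"rx":0,"ry":0,"rz":0,"jaw":0.085}]'
python3 - <<'E'
from workcell import arm
from h import *
c=arm.camera("side")
t=arm.camera("top");cv2.imwrite("pics/g11t.png",cv2.resize(t["color"][80:330,60:430],None,fx=2,fy=2))
print(arm.read_state()["ee_pos"])
for k in blobs(potmask(t),200,4000):
    x,y,w,h=cv2.boundingRect(k);print((x,y,w,h),[np.round(rimfit(t,k,z,r-.0006)[0],4) for z,r in((.124,.025),(.099,.028),(.079,.03),(.045,.033))])
for k in blobs(potmask(c),150,4000):
    x,y,w,h=cv2.boundingRect(k);print("s",(x,y,w,h),[np.round(rimfit(c,k,z,r-.0006)[0],4) for z,r in((.045,.033),)])
E
```

```text
time: 15.65
ee_pos: [0.6315, 0.096, 0.05]
ee_rot: [0.999, 0.033, -0.0, -0.0]
contact_force: [-0.1, -0.1, 0.0]
gripper_width: 0.937
time: 15.95
ee_pos: [0.6309, 0.0959, 0.1505]
ee_rot: [0.999, 0.033, -0.001, 0.0]
contact_force: [0.5, 0.2, -0.3]
gripper_width: 0.994
time: 16.45
ee_pos: [0.5327, -0.0717, 0.1503]
ee_rot: [0.999, 0.033, 0.0, 0.0]
contact_force: [-0.1, -0.2, 0.4]
gripper_width: 0.997
time: 16.95
ee_pos: [0.4347, -0.2382, 0.1505]
ee_rot: [0.999, 0.033, 0.0, 0.0]
contact_force: [0.4, -1.3, -0.0]
gripper_width: 0.996
time: 17.15
ee_pos: [0.4352, -0.2378, 0.1504]
ee_rot: [0.999, 0.032, 0.0, 0.0]
contact_force: [0.8, 0.7, -0.6]
gripper_width: 0.995
[ 0.43623198 -0.23592937  0.15032268]
(192, 130, 31, 30) [array([0.625 , 0.0946]), array([0.6281, 0.0954]), array([0.6309, 0.0964]), array([0.6359, 0.0982])]
(244, 126, 30, 30) [array([6.345e-01, 2.000e-04]), array([ 6.375e-01, -3.000e-04]), array([ 0.6403, -0.0007]), array([ 0.6458, -0.0012])]
(298, 122, 27, 27) [array([ 0.6448, -0.0938]), array([ 0.6485, -0.096 ]), array([ 0.6519, -0.0982]), array([ 0.6584, -0.1016])]
s (316, 115, 24, 26) [array([ 0.4357, -0.2361])]
s (194, 106, 52, 100) [array([ 0.679 , -0.1692])]
```

View pics/g11t.png

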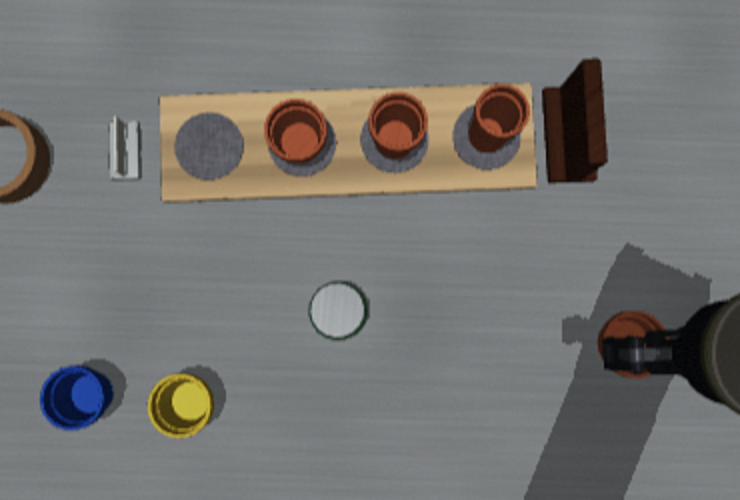

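Three pots are standing right. The top rim fit puts pot_65 about 2 mm from its pad centre. Next is pot_45.

```bash
python3 -m handwheel '[{"tx":0,"ty":0,"tz":-0.04,"rx":0,"ry":0,"rz":0,"jaw":0.085},{"tx":0,"ty":0,"tz":-0.04,"rx":0,"ry":0,"rz":0,"jaw":0.085},{"tx":0,"ty":0,"tz":-0.03,"rx":0,"ry":0,"rz":0,"jaw":0.085},{"tx":0,"ty":0,"tz":-0.015,"rx":0,"ry":0,"rz":0,"jaw":0.085},{"tx":0,"ty":0,"tz":-0.009,"rx":0,"ry":0,"rz":0,"jaw":0.085}]'
python3 -m handwheel '[{"tx":0,"ty":0,"tz":0,"rx":0,"ry":0,"rz":0,"jaw":0.075},{"tx":0,"ty":0,"tz":0,"rx":0,"ry":0,"rz":0,"jaw":0.07},{"tx":0,"ty":0,"tz":0,"rx":0,"ry":0,"rz":0,"jaw":0.065},{"tx":0,"ty":0,"tz":0,"rx":0,"ry":0,"rz":0,"jaw":0.056},{"tx":0,"ty":0,"tz":0,"rx":0,"ry":0,"rz":0,"jaw":0.056}]' 40
python3 -m handwheel '[{"tx":0,"ty":0,"tz":0,"rx":0,"ry":0,"rz":0,"jaw":0.056},{"tx":0,"ty":0,"tz":0.01,"rx":0,"ry":0,"rz":0,"jaw":0.056},{"tx":0,"ty":0,"tz":0.03,"rx":0,"ry":0,"rz":0,"jaw":0.056},{"tx":0,"ty":0,"tz":0.04,"rx":0,"ry":0,"rz":0,"jaw":0.056},{"tx":0,"ty":0,"tz":0.04,"rx":0,"ry":0,"rz":0,"jaw":0.056}]'
python3 - <<'E'
from workcell import arm
from h import *
c=arm.camera("side")
cv2.imwrite("pics/g12.png",cv2.resize(c["color"][40:240,200:400],None,fx=3,fy=3))
print(arm.read_state()["ee_pos"])
E
```

```text
time: 17.75
ee_pos: [0.4356, -0.235, 0.0146]
ee_rot: [0.999, 0.034, -0.001, -0.001]
contact_force: [0.2, -0.6, -0.6]
gripper_width: 0.996
time: 18.25
ee_pos: [0.4368, -0.2371, 0.0181]
ee_rot: [0.999, 0.033, 0.001, 0.001]
contact_force: [-3.1, 1.7, 7.8]
gripper_width: 0.741
time: 18.75
ee_pos: [0.4353, -0.2368, 0.1384]
ee_rot: [0.999, 0.033, 0.0, -0.0]
contact_force: [-0.2, -0.8, -0.5]
gripper_width: 0.74
[ 0.43881522 -0.23842381  0.14570996]
```

View pics/g12.png

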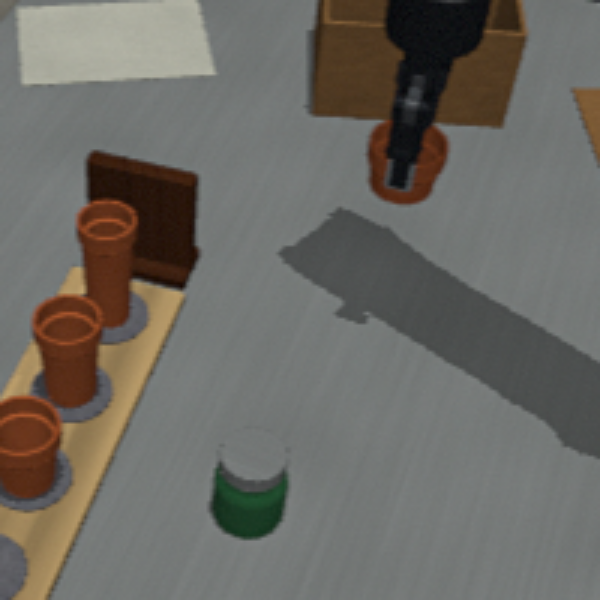

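```bash
python3 -m handwheel '[{"tx":0.007,"ty":0.016,"tz":0,"rx":0,"ry":0,"rz":0,"jaw":0.056},{"tx":0.0146,"ty":0.0329,"tz":0,"rx":0,"ry":0,"rz":0,"jaw":0.056},{"tx":0.0146,"ty":0.0329,"tz":0,"rx":0,"ry":0,"rz":0,"jaw":0.056},{"tx":0.0146,"ty":0.0329,"tz":0,"rx":0,"ry":0,"rz":0,"jaw":0.056},{"tx":0.0146,"ty":0.0329,"tz":0,"rx":0,"ry":0,"rz":0,"jaw":0.056}]'
python3 -m handwheel '[{"tx":0.0146,"ty":0.0329,"tz":0,"rx":0,"ry":0,"rz":0,"jaw":0.056},{"tx":0.0146,"ty":0.0329,"tz":0,"rx":0,"ry":0,"rz":0,"jaw":0.056},{"tx":0.0146,"ty":0.0329,"tz":0,"rx":0,"ry":0,"rz":0,"jaw":0.056},{"tx":0.0146,"ty":0.0329,"tz":0,"rx":0,"ry":0,"rz":0,"jaw":0.056},{"tx":0.0146,"ty":0.0329,"tz":0,"rx":0,"ry":0,"rz":0,"jaw":0.056}]'
python3 -m handwheel '[{"tx":0.0146,"ty":0.0329,"tz":0,"rx":0,"ry":0,"rz":0,"jaw":0.056},{"tx":0.0146,"ty":0.0329,"tz":0,"rx":0,"ry":0,"rz":0,"jaw":0.056},{"tx":0.0146,"ty":0.0329,"tz":0,"rx":0,"ry":0,"rz":0,"jaw":0.056},{"tx":0.0072,"ty":0.0167,"tz":0,"rx":0,"ry":0,"rz":0,"jaw":0.056},{"tx":0,"ty":0,"tz":0,"rx":0,"ry":0,"rz":0,"jaw":0.056}]'
python3 -m handwheel '[{"tx":0,"ty":0,"tz":-0.03,"rx":0,"ry":0,"rz":0,"jaw":0.056},{"tx":0,"ty":0,"tz":-0.03,"rx":0,"ry":0,"rz":0,"jaw":0.056},{"tx":0,"ty":0,"tz":-0.025,"rx":0,"ry":0,"rz":0,"jaw":0.056},{"tx":0,"ty":0,"tz":-0.01,"rx":0,"ry":0,"rz":0,"jaw":0.056},{"tx":0,"ty":0,"tz":0,"rx":0,"ry":0,"rz":0,"jaw":0.056}]'
python3 - <<'E'
from workcell import arm
from h import *
c=arm.camera("side")
cv2.imwrite("pics/g13.png",cv2.resize(c["color"][80:320,120:320],None,fx=2.5,fy=2.5))
print(arm.read_state()["ee_pos"])
for k in blobs(potmask(c),150,8000):
    x,y,w,h=cv2.boundingRect(k);print((x,y,w,h),"foot",[footfit(c,k,z,.027)[0].round(4) for z in (.025,.023)])
E
```

```text
time: 19.3
ee_pos: [0.5016, -0.0882, 0.1373]
ee_rot: [0.999, 0.033, 0.001, 0.0]
contact_force: [-0.2, 0.2, -1.6]
gripper_width: 0.739
time: 19.8
ee_pos: [0.5747, 0.0763, 0.1372]
ee_rot: [0.999, 0.033, 0.001, 0.0]
contact_force: [-0.0, -0.8, -1.0]
gripper_width: 0.736
time: 20.3
ee_pos: [0.6248, 0.1947, 0.1367]
ee_rot: [0.999, 0.035, 0.0, -0.001]
contact_force: [-0.2, 0.8, -0.8]
gripper_width: 0.743
time: 20.8
ee_pos: [0.6242, 0.1891, 0.0402]
ee_rot: [0.999, 0.032, -0.001, 0.001]
contact_force: [-0.0, 0.1, -1.0]
gripper_width: 0.738
[0.62518285 0.18975826 0.04182013]
(190, 205, 18, 33) foot [array([0.622 , 0.1887]), array([0.6227, 0.1876])]
(204, 172, 17, 34) foot [array([0.6315, 0.0976]), array([0.6323, 0.0964])]
(211, 106, 35, 70) foot [array([0.6386, 0.    ]), array([ 0.6394, -0.0015])]
```

View pics/g13.png

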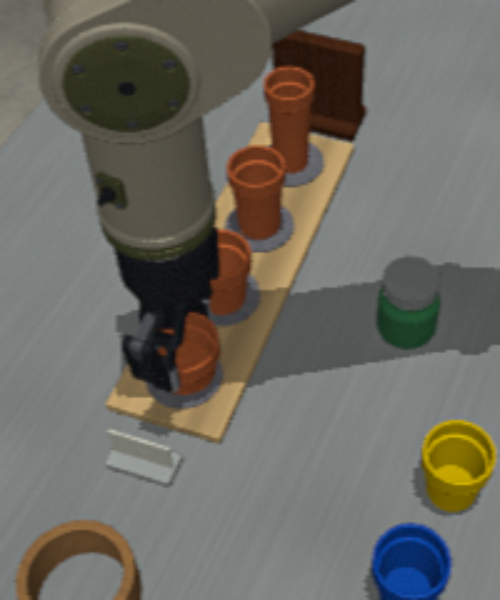

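```bash
python3 -m handwheel '[{"tx":0.0015,"ty":0,"tz":-0.004,"rx":0,"ry":0,"rz":0,"jaw":0.056},{"tx":0,"ty":0,"tz":-0.004,"rx":0,"ry":0,"rz":0,"jaw":0.056},{"tx":0,"ty":0,"tz":-0.003,"rx":0,"ry":0,"rz":0,"jaw":0.056},{"tx":0,"ty":0,"tz":0,"rx":0,"ry":0,"rz":0,"jaw":0.056},{"tx":0,"ty":0,"tz":0,"rx":0,"ry":0,"rz":0,"jaw":0.056}]'
```

```text
time: 21.35
ee_pos: [0.6273, 0.1907, 0.0322]
ee_rot: [0.999, 0.033, 0.001, -0.0]
contact_force: [-3.7, -2.3, 8.3]
gripper_width: 0.737
```

```bash
python3 -m handwheel '[{"tx":0,"ty":0,"tz":0.001,"rx":0,"ry":0,"rz":0,"jaw":0.069},{"tx":0,"ty":0,"tz":0,"rx":0,"ry":0,"rz":0,"jaw":0.075},{"tx":0,"ty":0,"tz":0,"rx":0,"ry":0,"rz":0,"jaw":0.08},{"tx":0,"ty":0,"tz":0,"rx":0,"ry":0,"rz":0,"jaw":0.085},{"tx":0,"ty":0,"tz":0,"rx":0,"ry":0,"rz":0,"jaw":0.085}]'
python3 -m handwheel '[{"tx":0,"ty":0,"tz":0.02,"rx":0,"ry":0,"rz":0,"jaw":0.085},{"tx":0,"ty":0,"tz":0.04,"rx":0,"ry":0,"rz":0,"jaw":0.085},{"tx":0,"ty":0,"tz":0.05,"rx":0,"ry":0,"rz":0,"jaw":0.085},{"tx":0,"ty":0,"tz":0.05,"rx":0,"ry":0,"rz":0,"jaw":0.085}]'
python3 -m handwheel '[{"tx":-0.04,"ty":-0.02,"tz":0.02,"rx":0,"ry":0,"rz":0,"jaw":0.085},{"tx":-0.04,"ty":-0.04,"tz":0,"rx":0,"ry":0,"rz":0,"jaw":0.085},{"tx":-0.04,"ty":-0.04,"tz":0,"rx":0,"ry":0,"rz":0,"jaw":0.085},{"tx":-0.03,"ty":-0.045,"tz":0,"rx":0,"ry":0,"rz":0,"jaw":0.085},{"tx":0,"ty":-0.045,"tz":0,"rx":0,"ry":0,"rz":0,"jaw":0.085}]'
python3 -m handwheel '[{"tx":0,"ty":-0.045,"tz":0,"rx":0,"ry":0,"rz":0,"jaw":0.085},{"tx":0,"ty":-0.045,"tz":0,"rx":0,"ry":0,"rz":0,"jaw":0.085},{"tx":0,"ty":-0.045,"tz":0,"rx":0,"ry":0,"rz":0,"jaw":0.085},{"tx":0,"ty":-0.045,"tz":0,"rx":0,"ry":0,"rz":0,"jaw":0.085},{"tx":0,"ty":-0.045,"tz":0,"rx":0,"ry":0,"rz":0,"jaw":0.085}]'
python3 - <<'E'
from workcell import arm
from h import *
c=arm.camera("side");t=arm.camera("top")
cv2.imwrite("pics/g14.png",cv2.resize(c["color"][80:320,120:340],None,fx=2.4,fy=2.4))
cv2.imwrite("pics/g14t.png",cv2.resize(t["color"][80:330,60:430],None,fx=2,fy=2))
Z={0:(.059,.033),1:(.079,.03),2:(.099,.028),3:(.124,.025)}
# top: match by column
for k in sorted(blobs(potmask(t),200,8000),key=lambda k:cv2.boundingRect(k)[0]):
    b=cv2.boundingRect(k);print("top",b,[np.round(rimfit(t,k,z,r-.0006)[0],4) for z,r in Z.values()])
for k in blobs(potmask(c),150,8000): print("side",cv2.boundingRect(k),[np.round(rimfit(c,k,z,r-.0006)[0],4) for z,r in Z.values()])
E
```

```text
time: 21.85
ee_pos: [0.6264, 0.1905, 0.0311]
ee_rot: [0.999, 0.033, -0.0, -0.0]
contact_force: [-0.2, -0.1, 0.1]
gripper_width: 0.992
time: 22.25
ee_pos: [0.626, 0.1904, 0.1925]
ee_rot: [0.999, 0.033, -0.001, 0.0]
contact_force: [1.2, 0.1, 0.1]
gripper_width: 0.994
time: 22.75
ee_pos: [0.485, 0.013, 0.2116]
ee_rot: [0.999, 0.034, -0.0, 0.0]
contact_force: [1.7, -0.3, 0.3]
gripper_width: 0.992
time: 23.25
ee_pos: [0.4878, -0.2135, 0.2115]
ee_rot: [0.999, 0.033, 0.0, 0.0]
contact_force: [1.4, -0.4, 0.0]
gripper_width: 0.991
top (144, 132, 33, 33) [array([0.6258, 0.1891]), array([0.6238, 0.1874]), array([0.621 , 0.1847]), array([0.6177, 0.1819])]
top (192, 130, 31, 30) [array([0.6324, 0.0968]), array([0.6309, 0.0964]), array([0.6281, 0.0954]), array([0.625 , 0.0946])]
top (244, 126, 30, 30) [array([ 0.642 , -0.0009]), array([ 0.6403, -0.0007]), array([ 6.375e-01, -3.000e-04]), array([6.345e-01, 2.000e-04])]
top (298, 122, 27, 27) [array([ 0.6544, -0.0994]), array([ 0.6519, -0.0982]), array([ 0.6485, -0.096 ]), array([ 0.6448, -0.0938])]
side (177, 207, 29, 33) [array([0.6239, 0.1927]), array([0.6174, 0.2022]), array([0.6101, 0.2125]), array([0.601, 0.225])]
side (194, 106, 52, 100) [array([ 0.6721, -0.1541]), array([ 0.663 , -0.1359]), array([ 0.6544, -0.1164]), array([ 0.6432, -0.093 ])]
```

View pics/g14.png

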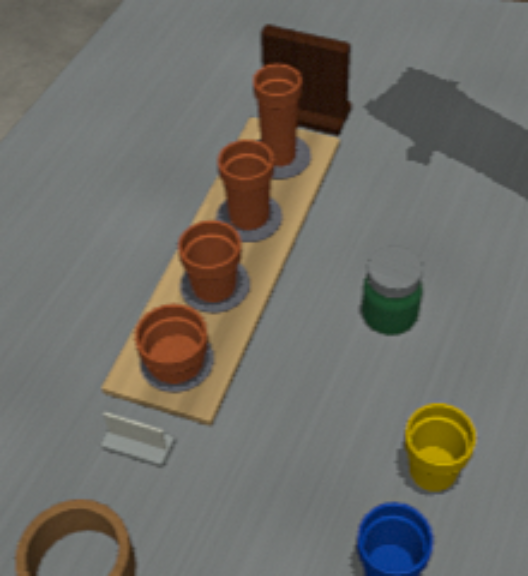

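View pics/g14t.png

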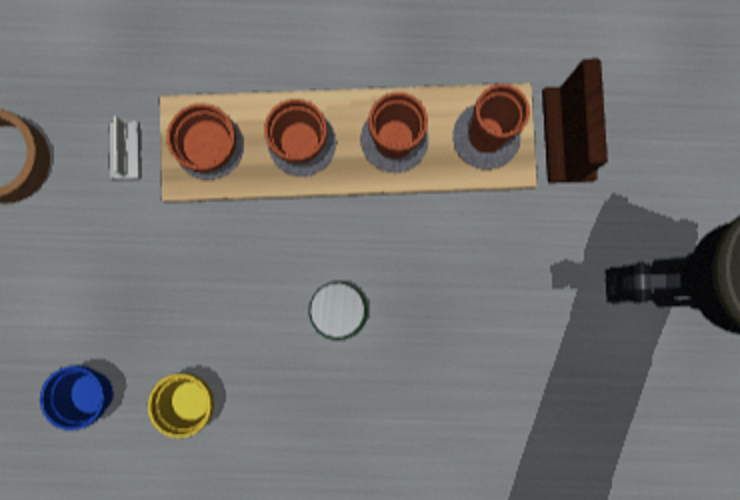

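All four pots stand upright in order. Rim-fit offsets from the pads in the top view are 0.3, 2, 1 and 0.7 mm, from pot_45 to pot_110. The jar and look-alikes are unmoved. I'll hand it in.

```bash
python3 -m handwheel '[{"tx":0,"ty":0,"tz":0,"rx":0,"ry":0,"rz":0,"jaw":0.085},{"tx":0,"ty":0,"tz":0,"rx":0,"ry":0,"rz":0,"jaw":0.085},{"tx":0,"ty":0,"tz":0,"rx":0,"ry":0,"rz":0,"jaw":0.085}]' && python3 -c "
from workcell import arm
print(arm.job_done(), arm.read_state()['time'])"
```

```text
time: 23.65
ee_pos: [0.4885, -0.2101, 0.2114]
ee_rot: [0.999, 0.034, 0.0, -0.0]
contact_force: [-0.1, 0.9, -0.3]
gripper_width: 0.995
the job is handed in; nothing more can be done
the job is handed in; nothing more can be done
```

The job is done and handed in after about 24 s of the 101 s allowed. I lifted pot_110 out of pot_45 and set it on the pad beside the bookend. Pot_85, pot_65 and pot_45 went on the next three pads, in that order.

**Final check:** the last pictures, from both cameras, show all four pots upright in height order. The jar and the blue and yellow look-alikes appear where they started. The gripper is clear of everything, and no force reading after a move was above about 10 N.

**Centring, by the top camera:**

| Pot | Distance from pad centre |
|---|---|
| pot_110 | 0.7 mm |
| pot_85 | 1 mm |
| pot_65 | 2 mm (I left this as it was) |
| pot_45 | 0.3 mm |

**Disagreements:** the side camera's rim fit agreed for pot_110, but put pot_45 about 2.5 mm off its pad, against 0.3 mm from the top. That is close to the 2 mm calibration error. The side view could not give separate final fits for pot_65 and pot_85, because their outlines merge there with pot_110's.

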